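# Release the ratchet clamp that holds the wafer shipper

## Robot

A 6-joint arm with a two-finger parallel gripper is mounted at the origin on a cart in front of the work surface, level with it; the furniture and walls round the work are solid. World frame = base frame: x ahead of the robot, y to its left, z up, the work surface at z = 0. Lengths are in m, angles in degrees, forces in N, time in s.
With the tool pointing down it reaches from about 0.4 to 0.825 m from the base axis. Payload 7 kg.
Tool frame: the origin (TCP) lies between the finger pads; the fingertips stand 22 mm ahead of it and the grasp point (between the pads) lies 3 mm ahead of it; z points along the fingers, y is the line along which they close (so a half turn about z gives the same grasp; the last joint's range is limited). The gripper opens to 88 mm and grips with 3 to 60 N. Pads are 19 mm wide; open, the fingers measure 130 mm over their backs; the gripper's body (78 mm by 193 mm) begins 47 mm behind the grasp point.
Start: joints at [-48.982, 20.546, 0.682, 0, -70.136, -16.507], TCP at [0.28, -0.614, 0.249] pointing down, gripper open.
Joint ranges: [-176.03, 176.03], [-82.01, 121.73], [-58.28, 71.71], [-173.87, 95.51], [-174.79, -0.11], [-173.66, 173.66]. Speed limits (degrees/s): [136.94, 136.94, 172.46, 180, 180, 180].

## Interface

Orientations are given as [roll, pitch, yaw] about the fixed x, y, z axes, in that order (R = Rz(yaw) Ry(pitch) Rx(roll)).
In Python, from plant import ctrl gives the robot as it stands.
- The arm moves only by the tool apply_moves, never from a script. Its argument "targets" is a list of rows, each an object with "travel": the shift along the tool's x, y, z in mm, a list of three; "roll": the turn about the tool's z in degrees; "jaw": the finger opening in mm, from 0 to 87.6. In form: [{"travel": [tx, ty, tz], "roll": roll, "jaw": jaw}, ...]. A call has 1 to 10 rows; each row shifts and turns the commanded pose from where the row before left it, along the tool's axes as they then stand; what a row does not reach is not made up. A row lasts 1/10 s, in which the tool goes at most 50 mm and 8.59 degrees, less where a joint would pass 70% of its speed; a pose out of reach is approached as far as the arm can. A call with a gripper value outside its range is refused whole. The fingers move at their own pace and stop on an object; the grip force is fixed at half the most. Time passes only in rows, so rows that do not move let the fingers close. It gives the time, the measured TCP pose, the force, the opening and the grip force at its end, in the units of the state.
- ctrl.get_obs(): the state, without advancing time (a new reading comes with each control period).
- ctrl.snapshot(name): name is "scene" or "top" or "wrist"; returns the picture (400x640x3 uint8, red, green, blue); there is no depth.
- ctrl.calibration(name): a dict with "K" (3x3 intrinsics, pixels), "extrinsics" (4x4, takes a point from camera to world coordinates); the wrist camera has in their place "hand_eye" (4x4, takes a point from camera to tool coordinates, whose origin is the TCP and whose axes are the flange's). Camera axes: x right, y down, z forward; pixel columns grow to the right and rows downward; lengths in m; the calibration is good to about 2 mm. A picture is of the moment at which its call begins: read the wrist's pose just before it. calibration takes no time and is no camera call.
- ctrl.close_job(): hands the job in; it is judged then, once.
The state is a dict: "clock": time; "joint_pos": joint angles; "qvel": joint speeds; "tau": joint torques, N m; "tool_pos": TCP position; "orientation": TCP orientation; "force": force on the tool from outside, world axes, zero at the start; "moment": the same for the moment, N m; "opening": finger opening in m; "gripper_force": force on a finger pad.
Only numpy, scipy, OpenCV 4.12 (cv2) and the standard library are available. Lean on these libraries where they do the work, as an engineer would, in place of code of your own. Each camera call takes 0.05 s, during which the arm holds its last target. There are 200 camera calls.

## Task

Two identical ratchet clamps stand on the bench: one holds a flat round wafer shipper (the wider, flatter disc), the other a smaller, thicker stepped brass chuck. On the clamp with the shipper, flip the pawl lever over so that it rests thrown back clear of the rack, then slide that clamp's moving jaw back by its post, away from the shipper, until it is fully open. Leave the pawl thrown back, leave the shipper lying in its clamp, and leave the other clamp alone.

Things in the scene. Friction and masses are not known exactly. Their poses are not given: they have to be found in the camera images.
- clamp_pawl (a joint): Pawl of the clamp with the shipper, a hinge (rad). About 0: claw in the rack, lever leaning 30 degrees from upright towards the jaws; the jaw then cannot slide back beyond 7 mm of play. Grows as the lever swings over to -x, the robot's end; past 0.7 it falls by its weight to the stop at 1.35 and stays there. Needs under 1 N at the knob.
- clamp_knob (a point): Centre of the black cross-bar knob (16 mm thick, 22 mm long along the hinge) on that pawl's lever. Its y axis is the hinge axis, 45 mm from this point and 32 mm above the bench. Claw down, the knob is 71 mm above the bench and 22 mm to +x of the hinge; thrown back, 62 mm up and 34 mm to -x. On its +x side the clamp is under 35 mm high.
- clamp_jaw (a joint): Travel of that clamp's moving jaw (m): it grows as the jaw slides back, away from the shipper; begins between 0.022 and 0.027, fully open at the stop 0.065. It slides with about 2.5 N of friction and stays where it is left.
- clamp_post (a point): On the axis of the upright black round post (13 mm thick, 16 mm head, top at 56 mm, shank from 20 mm) on that clamp's sliding jaw; this point is 45 mm above the bench. Axes of the clamp (210 x 100 mm): +x from the robot's end to the shipper; the jaw opens along -x. The jaw (25 mm high) begins 20 mm to +x of the post; the pawl swings in a plane 60 mm to +y.
- shipper_centre (a point): Centre of the flat round white wafer shipper (64 mm across, 11 mm thick, small tab) that lies loose on its clamp's base between the jaws, 10 mm above the bench. A like shipper lies elsewhere on the bench.
- twin_pawl (a joint): Pawl of the other clamp, the one with the brass chuck (same values); it is to be left alone, claw down.
- twin_jaw (a joint): Travel of the other clamp's moving jaw (m, same values; begins between 0.010 and 0.015), to be left alone.

How it is judged (in metres and radians):
On the way, in this order (a step that is already met when the one before it is completed fails the run):
1. the pawl of the clamp with the shipper is thrown back while its jaw is still closed up (value of joint clamp_pawl above 1 rad and value of joint clamp_jaw below 0.042 m), for 0.2 s.
2. the jaw is slid back fully open (value of joint clamp_jaw above 0.055 m), for 0.2 s.
At the end, for the whole second after the job is handed in: The pawl of the clamp with the shipper rests thrown back (over 1.0 rad), its jaw is within 10 mm of the open stop, the shipper lies within 20 mm of where it was, and the other clamp is as it was (pawl under 0.4 rad, jaw travel under 30 mm) (value of joint clamp_pawl above 1 rad and value of joint clamp_jaw above 0.055 m and distance of shipper_centre from where it was at the start of the episode below 0.02 m and value of joint twin_pawl below 0.4 rad and value of joint twin_jaw below 0.03 m); the robot touches nothing.
It fails at once if the jaw is forced back with the pawl in the rack (value of joint clamp_pawl below 0.35 rad and value of joint clamp_jaw above 0.045 m).
It fails at once if the other clamp's pawl is flipped (value of joint twin_pawl above 0.6 rad).
It fails at once if the shipper is knocked out of its place (distance of shipper_centre from where it was at the start of the episode above 0.03 m).
It also fails if it takes over 40 s, if anything falls off the work surface, if the arm or the gripper's body presses on something with over 40 N, if the wrist force passes 120 N, or if a joint passes its speed limit or range.

## Working session

There is one attempt and no reset: what is moved stays moved. The work goes in short steps, Python scripts to look and compute and a tool call to move; the robot and the scene stay as the last step left them, time stands still between calls to the robot, and variables do not carry over. Pictures are saved under pics/ and viewed, at most 10 in all, crops included, and the job is handed in when it is done.

Besides the shell and the picture viewer there is one more tool, called after "Request:" as a command line: name --argument value ..., lists and objects as JSON in quotes. apply_moves: Moves the arm, as the interface text tells. Its arguments: {"type":"object","properties":{"targets":{"type":"array","items":{"type":"object","properties":{"travel":{"type":"array","items":{"type":"number"}},"roll":{"type":"number"},"jaw":{"type":"number"}}}}},"required":["targets"]}

```bash
mkdir -p pics
cat > h.py <<'E'
import numpy as np, cv2
from plant import ctrl
def snap(cam,name):
    o=ctrl.get_obs(); im=ctrl.snapshot(cam); cv2.imwrite(f'pics/{name}.png',im[:,:,::-1]); return o,im
def ray(cam,uv,z):
    c=ctrl.calibration(cam); K=np.array(c['K']);E=np.array(c['extrinsics'])
    d=E[:3,:3]@np.linalg.solve(K,[*uv,1.]); o=E[:3,3]; return o+d*(z-o[2])/d[2]
def proj(cam,p):
    c=ctrl.calibration(cam); K=np.array(c['K']);E=np.linalg.inv(np.array(c['extrinsics']))
    q=K@(E[:3,:3]@np.array(p)+E[:3,3]); return q[:2]/q[2]
E
python3 - <<'E'
from h import *
o,_=snap('top','top1'); snap('scene','scene1')
print(o)
for n in('top','scene'): print(ctrl.calibration(n))
E
```

```text
{'clock': 0.0, 'joint_pos': array([-4.89830689e+01,  2.05910158e+01,  6.33152546e-01, -1.92517004e-02,
       -7.01351180e+01, -1.65067036e+01]), 'qvel': array([-0.02079149,  0.06923847, -0.04913452, -0.03827762,  0.00982054,
        0.04321627]), 'tau': array([ 1.07157219e-03, -5.82715917e+01,  2.93065041e+01,  6.99700803e+00,
        7.05625236e-03, -1.87296123e-04]), 'tool_pos': array([ 0.27981121, -0.61377488,  0.2476254 ]), 'orientation': array([ 1.79905708e+02, -9.06907083e-03, -1.55496321e+02]), 'force': array([-0.09438282, -0.25541772,  0.62662808]), 'moment': array([-0.04977377, -0.05074935,  0.05885526]), 'gripper_force': 0.0, 'opening': 0.087768798297764}
{'K': array([[441.52103485,   0.        , 328.45851884],
       [  0.        , 441.52103485, 199.24387719],
       [  0.        ,   0.        ,   1.        ]]), 'extrinsics': array([[-0.00936784, -0.99129259,  0.13134403,  0.48459164],
       [-0.99995366,  0.00899553, -0.00342772,  0.14098415],
       [ 0.00221636, -0.13137005, -0.99133092,  0.93075174],
       [ 0.        ,  0.        ,  0.        ,  1.        ]])}
{'K': array([[497.83771768,   0.        , 329.0622277 ],
       [  0.        , 497.83771768, 201.71194456],
       [  0.        ,   0.        ,   1.        ]]), 'extrinsics': array([[ 0.36561341,  0.79753015, -0.47986717,  1.06862632],
       [ 0.93076519, -0.31423609,  0.18690064, -0.05150936],
       [-0.00173269, -0.51497703, -0.85720222,  0.97420727],
       [ 0.        ,  0.        ,  0.        ,  1.        ]])}
```

View pics/top1.png

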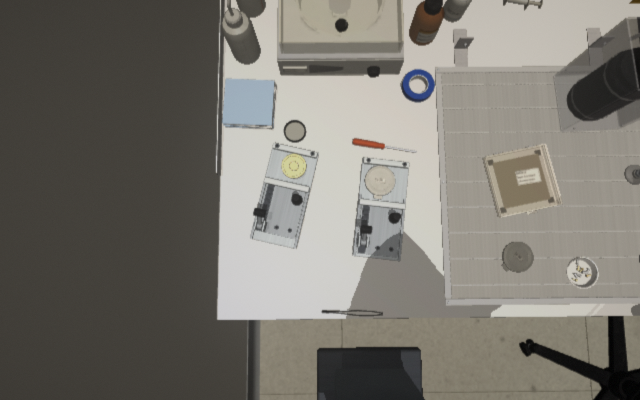

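View pics/scene1.png

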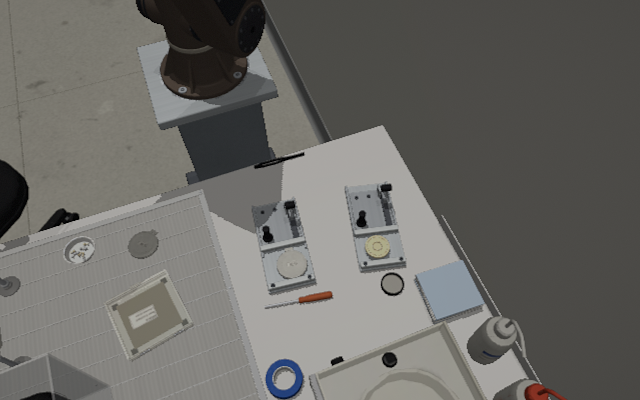

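The shipper clamp is the right one in the top view: shipper near (380,181), post head near (394,217), knob near (366,230). In the scene view they are at about (292,263), (267,233) and (290,205). The brass twin is the left clamp in the top view.

Run:
```python
from h import *
t=cv2.imread('pics/top1.png');s=cv2.imread('pics/scene1.png')
a=cv2.resize(t[150:270,340:420],None,fx=5,fy=5,interpolation=cv2.INTER_CUBIC);b=cv2.resize(s[190:295,240:320],None,fx=5,fy=5,interpolation=cv2.INTER_CUBIC)
b=cv2.copyMakeBorder(b,0,75,0,0,cv2.BORDER_CONSTANT)
cv2.imwrite('pics/c1.png',np.hstack([a,b]))
print('ship',ray('top',(380,181),.0155),ray('scene',(292,263),.0155))
print('post',ray('top',(394.5,217),.056),ray('scene',(267,232),.056))
print('knob',ray('top',(366,230),.075),ray('scene',(290,205),.075))
for uv in((363,159),(408,162),(402,260),(353,256)): print(ray('top',uv,.012))
```

```text
ship [0.64357535 0.02906191 0.0155    ] [0.64273762 0.03069247 0.0155    ]
post [0.56368082 0.00696714 0.056     ] [0.57565393 0.00198219 0.056     ]
knob [0.53720029 0.06585001 0.075     ] [0.5426803  0.06531765 0.075     ]
[0.69192019 0.06359738 0.012     ]
[ 0.68456834 -0.03185339  0.012     ]
[ 0.47855986 -0.01266279  0.012     ]
[0.4876865  0.08825865 0.012     ]
```

View pics/c1.png

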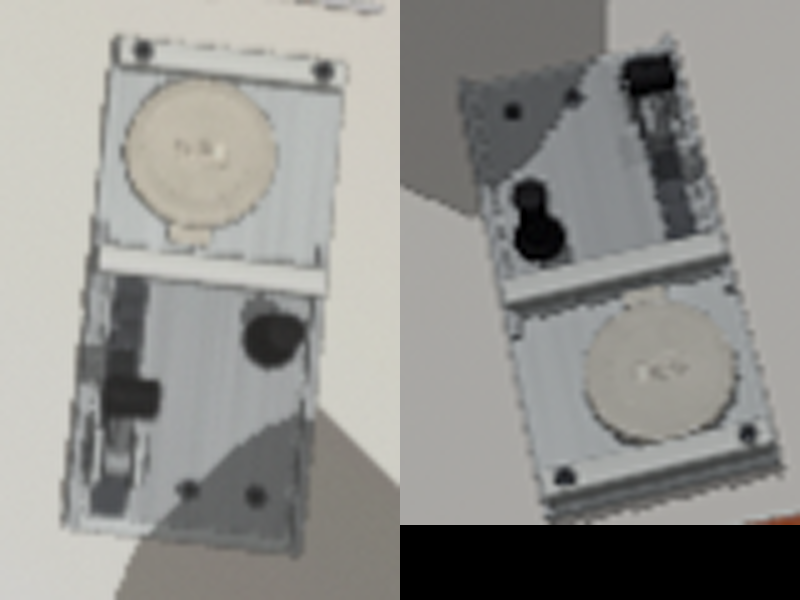

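Run:
```python
from h import *
def tri(a,b):
    P=[]
    for c,uv in(('top',a),('scene',b)):
        p=ray(c,uv,0.);q=ray(c,uv,.1);d=(q-p)/np.linalg.norm(q-p);P.append((p,d))
    A=sum(np.eye(3)-np.outer(d,d) for p,d in P);r=sum((np.eye(3)-np.outer(d,d))@p for p,d in P)
    x=np.linalg.solve(A,r);return x,[np.linalg.norm((np.eye(3)-np.outer(d,d))@(x-p)) for p,d in P]
po=tri((394.6,217.5),(266,228.4));kn=tri((366.6,229.4),(290,205));print(po,kn)
o,_=snap('wrist','w0');print(ctrl.calibration('wrist'))
th=np.radians(-6);ex=np.array([np.cos(th),np.sin(th)]);ey=np.array([-ex[1],ex[0]])
d=(kn[0]-po[0])[:2];print('knob-post in clamp',d@ex,d@ey)
d=(np.array([.643,.030])-po[0][:2]);print('ship-post',d@ex,d@ey)
```

```text
(array([0.56299032, 0.00432067, 0.04806908]), [np.float64(0.0013125677412204398), np.float64(0.0013125677412204949)]) (array([0.53902226, 0.06511239, 0.06935769]), [np.float64(0.0010014471624069034), np.float64(0.0010014471624069407)])
{'K': array([[312.32340815,   0.        , 315.66209096],
       [  0.        , 312.32340815, 202.63352085],
       [  0.        ,   0.        ,   1.        ]]), 'hand_eye': array([[-5.63896916e-05, -9.54559310e-01, -2.98021007e-01,
         8.18666970e-02],
       [ 9.99999720e-01,  1.68371469e-04, -7.28506460e-04,
         3.54137775e-04],
       [ 7.45580859e-04, -2.98020965e-01,  9.54559034e-01,
        -1.38240576e-01],
       [ 0.00000000e+00,  0.00000000e+00,  0.00000000e+00,
         1.00000000e+00]])}
knob-post in clamp -0.030191226614945103 0.05795334825094946
ship-post 0.07688715630239656 0.03390194454173839
```

Request:
apply_moves --targets '[{"travel": [-34,31,0],"roll": 0,"jaw": 0},{"travel": [-34,31,0],"roll": 0,"jaw": 0},{"travel": [-34,31,0],"roll": 0,"jaw": 0},{"travel": [-34,31,0],"roll": 0,"jaw": 0},{"travel": [-34,31,0],"roll": 0,"jaw": 0},{"travel": [-34,31,0],"roll": 0,"jaw": 0},{"travel": [-34,31,0],"roll": 0,"jaw": 0},{"travel": [-34,31,0],"roll": 0,"jaw": 0},{"travel": [-34,31,0],"roll": 0,"jaw": 0},{"travel": [-34,31,0],"roll": 0,"jaw": 0}]'

```text
clock: 1.15
tool_pos: [0.461, -0.1892, 0.2487]
orientation: [-180.0, 0.0, -155.5]
force: [0.5, -0.4, 0.5]
opening: 0.0132
gripper_force: 0.0
```

Request:
apply_moves --targets '[{"travel": [-34,31,0],"roll": 0,"jaw": 0},{"travel": [-34,31,0],"roll": 0,"jaw": 0},{"travel": [-34,31,0],"roll": 0,"jaw": 0},{"travel": [-34,31,0],"roll": 0,"jaw": 0},{"travel": [-34,31,0],"roll": 0,"jaw": 0},{"travel": [-34,31,0],"roll": 0,"jaw": 0},{"travel": [0,0,12],"roll": 7.6,"jaw": 0},{"travel": [0,0,12],"roll": 7.6,"jaw": 0},{"travel": [0,0,12],"roll": 7.6,"jaw": 0},{"travel": [0,0,12],"roll": 7.7,"jaw": 0}]'

```text
clock: 2.15
tool_pos: [0.569, 0.063, 0.1998]
orientation: [-180.0, -0.0, 173.7]
force: [0.3, 0.7, -0.3]
opening: 0.0004
gripper_force: 0.0
```

```bash
cat >> h.py <<'E'
from scipy.spatial.transform import Rotation as Ro
def wcam(o):
    c=ctrl.calibration('wrist');T=np.eye(4);T[:3,:3]=Ro.from_euler('xyz',o['orientation'],degrees=True).as_matrix();T[:3,3]=o['tool_pos']
    return np.array(c['K']),T@np.array(c['hand_eye'])
def wproj(o,p):
    K,E=wcam(o);E=np.linalg.inv(E);q=K@(E[:3,:3]@np.array(p)+E[:3,3]);return (q[:2]/q[2]).round(1)
def wray(o,uv,z):
    K,E=wcam(o);d=E[:3,:3]@np.linalg.solve(K,[*uv,1.]);return E[:3,3]+d*(z-E[2,3])/d[2]
E
python3 - <<'E'
from h import *
o,_=snap('wrist','w1')
print(o['clock'],o['tool_pos'],o['orientation'],o['joint_pos'],o['opening'])
for p in((.539,.065,.071),(.563,.0043,.056)):print(wproj(o,p))
E
```

```text
2.15 [0.56898601 0.06303123 0.19975883] [-1.79986477e+02 -3.41217076e-02  1.73716128e+02] [ 2.58919631e+01  1.31121736e+01 -1.64737913e+01 -7.72974023e-03
 -6.04501178e+01 -1.22172017e+02] 0.00036762120245391295
[314.6 167.9]
[253.3 196.9]
```

View pics/w1.png

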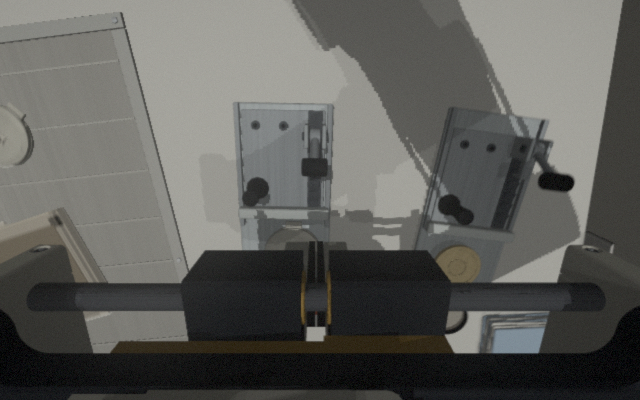

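The picture agrees with the triangulation: the knob is at (315,167), predicted (314.6,167.9), and the post top at about (251,199), predicted (253,197). Next I descend on the knob's +x side and push it over.

Request:
apply_moves --targets '[{"travel": [0,0,40],"roll": 0,"jaw": 0},{"travel": [0,0,40],"roll": 0,"jaw": 0},{"travel": [0,0,28],"roll": 0,"jaw": 0},{"travel": [0,0,10],"roll": 0,"jaw": 0},{"travel": [0,0,0],"roll": 0,"jaw": 0}]'

```text
clock: 2.7
tool_pos: [0.5686, 0.0625, 0.0816]
orientation: [-179.9, -0.1, 174.1]
force: [-0.6, 0.1, 1.4]
opening: 0.0004
gripper_force: 0.0
```

Request:
apply_moves --targets '[{"travel": [8,0,0],"roll": 0,"jaw": 0},{"travel": [8,0,0],"roll": 0,"jaw": 0},{"travel": [8,0,0],"roll": 0,"jaw": 0},{"travel": [8,0,0],"roll": 0,"jaw": 0},{"travel": [8,0,0],"roll": 0,"jaw": 0},{"travel": [8,0,0],"roll": 0,"jaw": 0},{"travel": [6,0,0],"roll": 0,"jaw": 0},{"travel": [0,0,0],"roll": 0,"jaw": 0},{"travel": [0,0,0],"roll": 0,"jaw": 0}]'

```text
clock: 3.6
tool_pos: [0.5152, 0.0684, 0.0825]
orientation: [-180.0, -0.0, 174.0]
force: [-0.6, 0.5, -0.2]
opening: 0.0004
gripper_force: 0.4
```

Run:
```python
from h import *
o,_=snap('wrist','w2');print(o['clock'],o['tool_pos'],o['force'])
```

```text
3.6 [0.51517844 0.06841809 0.08247903] [-0.57752156  0.51251504 -0.2132124 ]
```

View pics/w2.png

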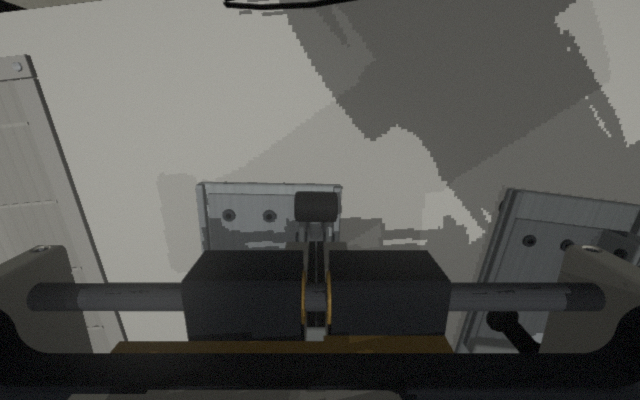

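The knob now shows at (316,207), well on the robot's side of the fingers, so it looks thrown back. I lift, move over to the +x side of the post and check.

Request:
apply_moves --targets '[{"travel": [-4,0,-30],"roll": 0,"jaw": 0},{"travel": [0,0,-45],"roll": 0,"jaw": 0},{"travel": [0,0,-45],"roll": 0,"jaw": 0},{"travel": [-27,-20,0],"roll": 0,"jaw": 0},{"travel": [-27,-20,0],"roll": 0,"jaw": 0},{"travel": [-27,-19,0],"roll": 0,"jaw": 0},{"travel": [0,0,0],"roll": 0,"jaw": 0}]'

```text
clock: 4.35
tool_pos: [0.5965, -0.0012, 0.2019]
orientation: [-180.0, 0.0, 173.9]
force: [-0.3, 0.5, 0.6]
opening: 0.0001
gripper_force: 0.0
```

Run:
```python
from h import *
o,_=snap('wrist','w3');print(o['clock'],o['tool_pos'],o['orientation'],o['force'])
for p in((.483,.071,.062),(.539,.065,.071),(.563,.0043,.056),(.563,.0043,.025)):print(wproj(o,p))
```

```text
4.35 [ 0.59646224 -0.00123986  0.20192891] [-1.79957467e+02  1.72573975e-02  1.73876947e+02] [-0.27025445  0.51762319  0.61613296]
[389.7  55.2]
[387.4 127.1]
[318.3 160. ]
[318.1 154.8]
```

View pics/w3.png

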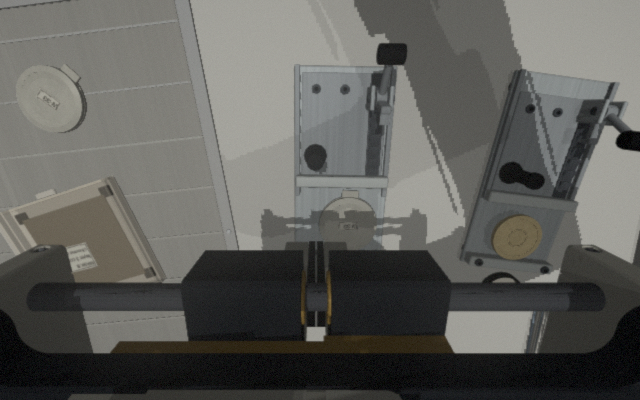

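The pawl is thrown back: the knob is at (391,54), predicted (390,55). The post is at (316,157), as expected and in line with the fingers. I lower beside it and push.

Request:
apply_moves --targets '[{"travel": [0,0,45],"roll": 0,"jaw": 0},{"travel": [0,0,45],"roll": 0,"jaw": 0},{"travel": [0,0,35],"roll": 0,"jaw": 0},{"travel": [0,0,20],"roll": 0,"jaw": 0},{"travel": [0,0,0],"roll": 0,"jaw": 0}]'

```text
clock: 4.9
tool_pos: [0.5915, 0.0008, 0.0544]
orientation: [-179.9, -0.3, 174.0]
force: [0.2, 0.3, 0.9]
opening: 0.0001
gripper_force: 0.0
```

Request:
apply_moves --targets '[{"travel": [8,0,0],"roll": 0,"jaw": 0},{"travel": [7,0,0],"roll": 0,"jaw": 0},{"travel": [7,0,0],"roll": 0,"jaw": 0},{"travel": [7,0,0],"roll": 0,"jaw": 0},{"travel": [7,0,0],"roll": 0,"jaw": 0},{"travel": [7,0,0],"roll": 0,"jaw": 0},{"travel": [7,0,0],"roll": 0,"jaw": 0},{"travel": [4,0,0],"roll": 0,"jaw": 0},{"travel": [0,0,0],"roll": 0,"jaw": 0}]'

```text
clock: 5.8
tool_pos: [0.5418, 0.0068, 0.0583]
orientation: [180.0, 0.2, 174.1]
force: [8.5, -2.6, -1.2]
opening: 0.0008
gripper_force: 4.6
```

Request:
apply_moves --targets '[{"travel": [2,0,0],"roll": 0,"jaw": 0},{"travel": [0,0,0],"roll": 0,"jaw": 0},{"travel": [0,0,0],"roll": 0,"jaw": 0}]'

```text
clock: 6.1
tool_pos: [0.5415, 0.0069, 0.0585]
orientation: [179.9, 0.3, 174.1]
force: [12.9, -5.0, -4.4]
opening: 0.0002
gripper_force: 7.2
```

Run:
```python
from h import *
o,t=snap('top','t2');o,_=snap('scene','s2');print(o['tool_pos'],o['force'])
s=cv2.imread('pics/s2.png');t=cv2.imread('pics/t2.png')
cv2.imwrite('pics/c2.png',cv2.resize(np.hstack([t[145:270,335:425],s[180:305,230:320]]),None,fx=4,fy=4))
```

```text
[0.54149751 0.00695738 0.05847559] [13.42547393 -4.64211084 -3.13474435]
```

View pics/c2.png

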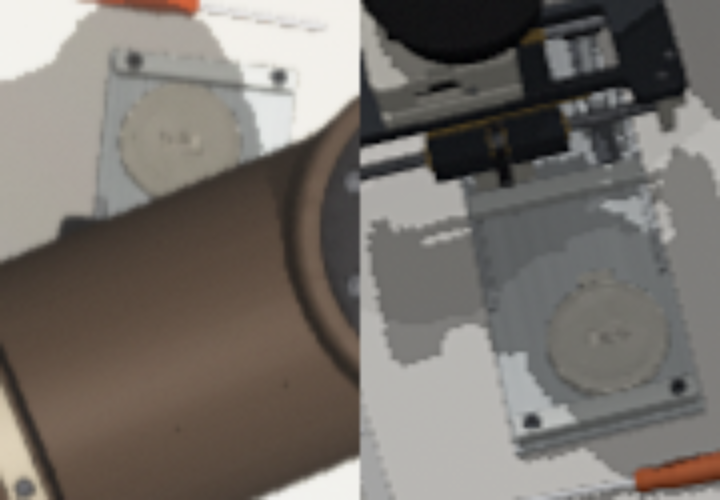

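Run:
```python
from h import *
for a,b in(((261,251),(259,234)),((306,241),(300,227.5))):print(ray('scene',b,.02)-ray('scene',a,.02))
```

```text
[-0.04012383  0.00808519  0.        ]
[-3.54054437e-02 -9.10060150e-04 -1.11022302e-16]
```

Request:
apply_moves --targets '[{"travel": [-4,0,0],"roll": 0,"jaw": 0},{"travel": [-12,0,0],"roll": 0,"jaw": 0},{"travel": [-5,0,-20],"roll": 0,"jaw": 0},{"travel": [0,0,-45],"roll": 0,"jaw": 0},{"travel": [0,0,-45],"roll": 0,"jaw": 0},{"travel": [0,0,-35],"roll": 0,"jaw": 0},{"travel": [0,0,0],"roll": 0,"jaw": 0},{"travel": [0,0,0],"roll": 0,"jaw": 0}]'

```text
clock: 7.0
tool_pos: [0.5587, 0.0045, 0.2028]
orientation: [180.0, -0.0, 174.0]
force: [0.2, -0.5, -0.7]
opening: 0.0001
gripper_force: 0.0
```

Run:
```python
from h import *
o,_=snap('wrist','w4');print(o['clock'],o['tool_pos'],o['force'])
for p in((.563,.0043,.056),(.561-.0403,.0043+.0042,.056),(.483,.071,.062)):print(wproj(o,p))
```

```text
7.0 [0.5587419  0.00450979 0.20283042] [ 0.1874676  -0.50503131 -0.71896617]
[316.2 199.7]
[315.9 155.2]
[384.2 104.6]
```

View pics/w4.png

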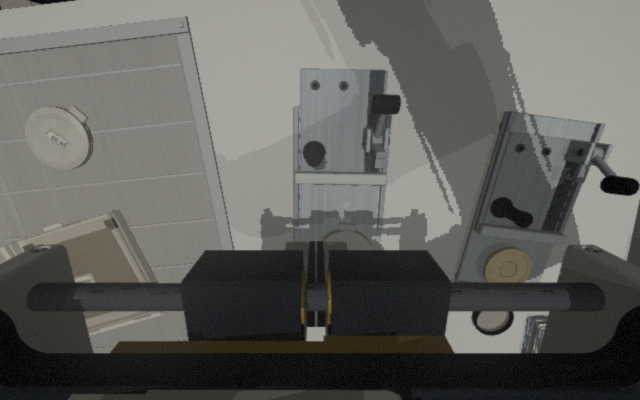

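The post is at (314,153), predicted (316,155) for the open stop. The knob is still thrown back at (386,104), the arm is clear and the twin clamp is untouched.

```bash
python3 -c "
from plant import ctrl
print(ctrl.close_job())"
```

```text
the job is handed in; nothing more can be done
None
```

I handed the job in at about 7 s: the shipper clamp's pawl is thrown back and its jaw is pushed to the open stop. The last views showed the shipper lying in its clamp, the twin clamp untouched and the arm clear; no verdict came back from the judging.

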